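# Roll a spice jar out of the dispenser

## Task

Two rolling jar dispensers stand on the worktop; one has a spice jar lying in its chute behind the gate, the other is empty. Press down the pad at the front of the loaded dispenser's rocking lever so that its gate lifts, hold it down until the jar has rolled out and lies in the tray in front, then let the pad come up so that the gate shuts again. Do not touch that jar, do not work the empty dispenser's lever, and leave the tin, the salt shaker and the standing spice jar where they are.

Things in the scene. Friction and masses are not known exactly. Their poses are not given: they have to be found in the camera images.
- dispenser_full: the loaded jar dispenser, fixed to the worktop; front is local -x, y its left, z up; origin on the worktop under the middle of the gate. Base board 205x164x8 mm (local x -89..116, y -66..98). From front to back: low tray, gate across the lane at x = 0, chute with 80 mm high sides sloping down to the gate. Its rocking lever runs along the left side (y +78), pivot at x -82, z 54: press pad in front, gate behind
- dispenser_empty: the empty jar dispenser, fixed to the worktop, the same in every size as the loaded one and with the same axes
- dispenser_full_tray (a point): middle of the floor of the loaded dispenser's tray (dispenser local -45, 0, 12 mm); the tray is open on top, local x -75 to -6, 113 mm wide inside, front wall top 44 mm and sides 34 mm above the worktop
- rocker_full_pad (a point): top middle of the press pad, a black ribbed plate 36 (front to back) x 32 x 6 mm at the front end of the loaded dispenser's lever. At rest 90 mm above the worktop, at dispenser local (-167, +78) mm, tilted 0.25 rad, front edge higher; fully pressed it is 45 mm lower and 7 mm further to the front
- rocker_empty_pad (a point): top middle of the press pad, a black ribbed plate 36 (front to back) x 32 x 6 mm at the front end of the empty dispenser's lever. At rest 90 mm above the worktop, at dispenser local (-167, +78) mm, tilted 0.25 rad, front edge higher; fully pressed it is 45 mm lower and 7 mm further to the front
- rocker_full (a joint): lever of the loaded dispenser, rad: 0 = pad up, gate shut; grows as the pad is pressed, to the stop at 0.50 = gate fully up (lower edge 75 mm above the worktop). The gate clears the jar from about 0.40. Sprung back: about 1.2 N on the pad starts it, 3.5 N holds it down
- rocker_empty (a joint): lever of the empty dispenser, rad: 0 = pad up, gate shut; grows as the pad is pressed, to the stop at 0.50 = gate fully up (lower edge 75 mm above the worktop). The gate clears the jar from about 0.40. Sprung back: about 1.2 N on the pad starts it, 3.5 N holds it down
- gate_full (a point): middle of the lower edge of the flat steel gate plate of the loaded dispenser, 108 wide, 4 thick, 32 high, lower edge 33 mm above the worktop when shut; it is part of the back end of the lever
- jar: spice jar 41 mm across and 105 mm long with a black cap, lying crosswise in the loaded chute, free to roll. Origin: middle of its foot (the end at the dispenser's left, about 52 mm left of the lane's middle), own z axis along its length. Waiting behind the gate its origin is at local x about +23 mm, z about 49 mm; lying in the tray against the front wall at about x -54, z 33 mm
- fruit_tin: low round tin, 75 across, 58 high, loose on the worktop; origin under its middle
- salt: glass salt shaker with a grey top, 44 across, 90 high, loose on the worktop; origin under its middle
- other_jar: another spice jar with a black cap, 41 across, 105 high, standing loose on the worktop; origin under its middle
Mind the look-alikes: they are no part of the job. Leave any red or turquoise look-alike of the fruit_tin alone.

How it is judged:
By the outcome, as a careful person would: the job done as asked, in the order asked, and still so for the second after the job is handed in, with the robot touching nothing.
It also fails if it takes over 29 s, if anything falls off the work surface, if the arm or the gripper's body presses on something with over 40 N, if the wrist force passes 120 N, or if a joint passes its speed limit or range.

## Robot

A 6-joint arm with a two-finger parallel gripper is mounted at the origin on a cart in front of the work surface, level with it; the furniture and walls round the work are solid. World frame = base frame: x ahead of the robot, y to its left, z up, the work surface at z = 0. Lengths are in m, angles in rad, forces in N, time in s.
With the tool pointing down it reaches from about 0.4 to 0.825 m from the base axis. Payload 7 kg.
Tool frame: the origin (TCP) lies on the front face of the gripper's body, between the roots of the fingers; the fingertips stand 66 mm ahead of it and the grasp point (between the pads) lies 47 mm ahead of it (ctrl.nose_length is the distance from the TCP to the fingertips, in m); z points along the fingers, y is the line along which they close (so a half turn about z gives the same grasp; the last joint's range is limited). The gripper opens to 88 mm and grips with 3 to 60 N. Pads are 19 mm wide; open, the fingers measure 130 mm over their backs; the gripper's body (78 mm by 193 mm) begins 47 mm behind the grasp point.
Start: joints at [-1.045, 0.359, 0.012, 0, -1.224, -0.288], TCP at [0.159, -0.656, 0.292] pointing down, gripper open.
Joint ranges: [-3.07, 3.07], [-1.43, 2.12], [-1.02, 1.25], [-3.03, 1.67], [-3.05, -0], [-3.03, 3.03]. Speed limits (rad/s): [2.39, 2.39, 3.01, 3.14, 3.14, 3.14].

## Interface

Orientations are given as a unit quaternion [x, y, z, w].
In Python, from rig import ctrl gives the robot as it stands.
- The arm moves only by the shell command python3 -m creep 'ROWS' [OPENING] [FORCE]. ROWS is JSON, a list of rows, each a list of 2 entries, a list of its own where there are three numbers: the shift along the tool's x, y, z in mm, then the turn, a rotation vector about the tool's x, y, z in degrees. In form: [[[dx, dy, dz], [ax, ay, az]], ...]. A call has 1 to 5 rows; each row is the pose to reach, as a shift and turn from the pose commanded when the call began, along the tool's axes at that moment; what a row does not reach only later rows make up. A row lasts 1/8 s, in which the tool goes at most 62.5 mm and 10.7 degrees, less where a joint would pass 70% of its speed; a pose out of reach is approached as far as the arm can. A call with a gripper value outside its range is refused whole. OPENING is the finger opening in mm, from 0 to 87.6, set as the call begins (- or left out, the last holds). The fingers move at their own pace and stop on an object; FORCE is the grip in N (left out, the last holds). Time passes only in rows, so rows that repeat a pose let the fingers close. It gives the time, the measured TCP pose, the force, the opening and the grip force at its end, in the units of the state.
- ctrl.get_obs(): the state, without advancing time (a new reading comes with each control period).
- ctrl.read_camera(name): name is "scene" or "top" or "wrist"; returns a dict with "img" (400x640x3 uint8, red, green, blue), "depth" (400x640 float32, m along the optical axis (not along the pixel's ray), 0 where there is no reading), "mtx" (3x3 intrinsics, pixels), "world_from_camera" (4x4, takes a point from camera to world coordinates). Camera axes: x right, y up, looking along -z (the intrinsics and any distortion apply to the point x, -y, -z); pixel columns grow to the right and rows downward; lengths in m; the calibration is good to about 2 mm. A picture is of the moment at which its call begins.
- ctrl.sign_off(): hands the job in; it is judged then, once.
Trained networks look in the newest picture that a camera, given by its name, has taken for a name from the list of things; names that differ only in an ending like _2 or _b are one class to them, and where a whole thing is asked for, a point or a joint stands for the part that bears it (a point fixed in the world has none). Each returns a list of dicts, best first, with "p" (0 to 1); they miss things now and then, are a little off and sometimes report something else, mostly with a low value. They report only what shows in the picture. A call takes as long as a camera call. They do not tell look-alikes from the thing itself.
- ctrl.find_in(thing, camera): "rect" ([centre column, centre row, width, height] in pixels, round what is visible of it).
The state is a dict: "t": time; "joint_pos": joint angles; "joint_vel": joint speeds; "joint_efforts": joint torques, N m; "tool_pos": TCP position; "tool_rot": TCP orientation; "wrist_force": force on the tool from outside, world axes, zero at the start; "moment": the same for the moment, N m; "width": finger opening in m; "grip_force": force on a finger pad.
Only numpy, scipy, OpenCV 4.12 (cv2) and the standard library are available. Lean on these libraries where they do the work, as an engineer would, in place of code of your own. Each camera call takes 0.05 s, during which the arm holds its last target. There are 200 camera calls.

## Working session

There is one attempt and no reset: what is moved stays moved. The work goes in short steps, Python scripts to look and compute and a shell command to move; the robot and the scene stay as the last step left them, time stands still between calls to the robot, and variables do not carry over. Pictures are saved under pics/ and viewed, at most 10 in all, crops included, and the job is handed in when it is done.

```bash
mkdir -p pics
cat > h.py <<'E'
import numpy as np, cv2
from rig import ctrl
def pts(c):
    d=c["depth"];K=c["mtx"];v,u=np.mgrid[0:d.shape[0],0:d.shape[1]]
    P=np.stack([(u-K[0,2])/K[0,0]*d,-(v-K[1,2])/K[1,1]*d,-d,np.ones_like(d)],-1)
    W=P@c["world_from_camera"].T
    W=W[...,:3]; W[d==0]=np.nan
    return W
E
python3 - <<'E'
from h import *
print(ctrl.get_obs())
for n in("scene","top"):
    c=ctrl.read_camera(n);W=pts(c);np.save(n+".npy",W)
    cv2.imwrite(f"pics/{n}0.png",c["img"][...,::-1])
    for t in("dispenser_full","rocker_full_pad","jar","gate_full","fruit_tin","salt"):
        for r in ctrl.find_in(t,n)[:4]:
            u,v=map(int,r["rect"][:2]);print(n,t,round(r["p"],2),np.round(r["rect"]),np.round(W[min(v,399),min(u,639)],3))
E
```

```text
{'t': 0.0, 'joint_pos': array([-1.04491964e+00,  3.59391339e-01,  1.10381382e-02, -3.73725353e-04,
       -1.22411218e+00, -2.88087359e-01]), 'joint_vel': array([ 1.00065125e-03,  1.03873916e-03,  1.06403912e-03, -1.48153733e-03,
       -1.13308182e-03,  3.22346075e-06]), 'joint_efforts': array([ 7.48235880e-05, -5.82715237e+01,  2.93063557e+01,  6.99765980e+00,
        6.99490993e-03, -1.30438784e-04]), 'tool_pos': array([ 0.15888225, -0.6556248 ,  0.29120646]), 'tool_rot': array([-1.18551515e-01,  9.92947537e-01,  8.35910651e-04, -1.68998287e-04]), 'wrist_force': array([-0.25706189,  0.40969724,  0.28532322]), 'moment': array([-0.02686304, -0.0787479 , -0.01235993]), 'grip_force': 0.0, 'width': 0.08781176570663586}
scene dispenser_full 0.58 [266. 234.  96.  71.] [0.626 0.182 0.039]
scene rocker_full_pad 0.82 [282. 230.  64.  35.] [0.615 0.119 0.02 ]
scene jar 0.63 [269. 220.  27.  18.] [0.634 0.15  0.061]
scene gate_full 0.65 [282. 231.  61.  36.] [0.615 0.119 0.016]
scene gate_full 0.18 [328. 192.  54.  32.] [ 0.622 -0.164  0.025]
scene fruit_tin 0.96 [384. 209.  24.  30.] [ 0.399 -0.108  0.031]
scene fruit_tin 0.65 [362. 240.  32.  35.] [0.378 0.114 0.05 ]
scene fruit_tin 0.57 [297. 289.  34.  47.] [0.413 0.366 0.057]
scene salt 0.62 [408. 186.  14.  29.] [ 0.383 -0.284  0.044]
top dispenser_full 0.82 [282. 175.  66.  96.] [0.591 0.167 0.019]
top rocker_full_pad 0.73 [274. 187.  58.  62.] [0.549 0.186 0.041]
top jar 0.91 [287. 153.  38.  16.] [0.643 0.147 0.068]
top gate_full 0.96 [278. 190.  60.  62.] [0.548 0.176 0.01 ]
top fruit_tin 0.95 [222. 226.  31.  27.] [0.435 0.329 0.056]
top fruit_tin 0.79 [388. 236.  35.  31.] [ 0.411 -0.136  0.054]
top fruit_tin 0.72 [311. 244.  24.  26.] [0.385 0.078 0.054]
top fruit_tin 0.39 [280. 175.  68.  94.] [0.592 0.171 0.015]
top salt 0.61 [443. 244.  20.  19.] [ 0.386 -0.285  0.084]
```

View pics/scene0.png

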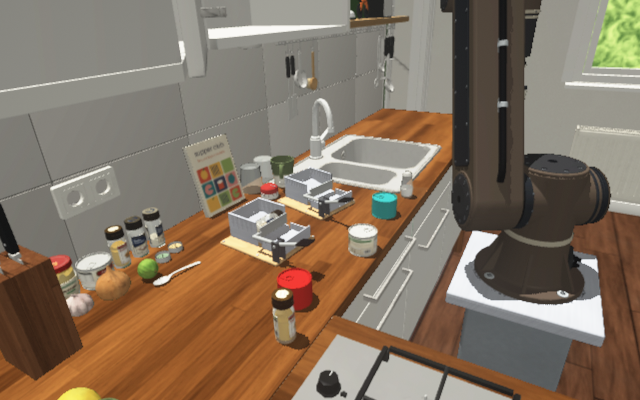

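View pics/top0.png

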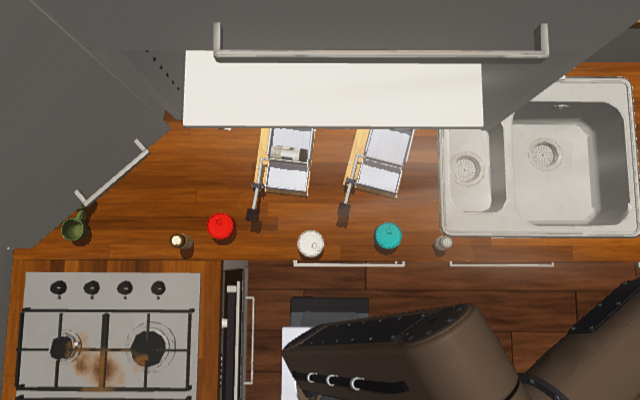

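Run:
```python
from h import *
im=cv2.imread("pics/top0.png");W=np.load("top.npy")
cv2.imwrite("pics/crop.png",cv2.resize(im[120:260,200:440],None,fx=3.3,fy=3.3,interpolation=cv2.INTER_CUBIC))
for nm,(u0,u1,v0,v1) in dict(L=(240,265,200,225),R=(332,356,198,226)).items():
    S=W[v0:v1,u0:u1];C=im[v0:v1,u0:u1].max(-1);z=S[...,2]
    m=(z>.06)&(z<.115)&(C<75)
    q=S[m];print(nm,m.sum(),np.median(q,0),q.min(0),q.max(0))
    m2=(z>.04)
    vv,uu=np.where(m);print(uu.min()+u0,uu.max()+u0,vv.min()+v0,vv.max()+v0)
# board/side direction: high side walls z~.08 
for nm,(u0,u1,v0,v1) in dict(L=(245,320,125,200),R=(340,420,125,200)).items():
    S=W[v0:v1,u0:u1];z=S[...,2]
    for lo,hi in((.002,.014),(.072,.09)):
        q=S[(z>lo)&(z<hi)][:,:2].astype(np.float32)
        if lo<.01: # board colour
            c=im[v0:v1,u0:u1].astype(int);mm=(z>lo)&(z<hi)&(c[...,2]>180)&(c[...,2]-c[...,0]>50);q=S[mm][:,:2].astype(np.float32)
        if len(q)>5: print(nm,lo,len(q),cv2.fitLine(q,cv2.DIST_HUBER,0,.01,.01).ravel(), q.min(0),q.max(0))
```

```text
L 129 [0.46332147 0.24113622 0.09046693] [0.44844377 0.22494356 0.08177558] [0.4803423  0.25775204 0.10037478]
246 258 209 220
R 9 [ 0.49497855 -0.00523643  0.08695115] [ 0.49182062 -0.01356877  0.08183968] [ 0.49828345 -0.00225008  0.08970326]
340 344 203 205
L 0.002 415 [0.9997678  0.02154926 0.6786321  0.22267127] [0.5362812  0.07096338] [0.7331604  0.24848099]
L 0.072 136 [0.00384921 0.9999926  0.66564536 0.14214031] [0.509375   0.07621789] [0.7130647  0.23840407]
R 0.002 510 [ 0.94926333 -0.3144822   0.66802025 -0.05754287] [ 0.5307937  -0.18770482] [ 0.7313367  -0.01518343]
R 0.072 137 [ 0.03660202  0.9993299   0.6745499  -0.14102723] [ 0.5103321  -0.21298291] [ 0.7105764  -0.01438668]
```

View pics/crop.png

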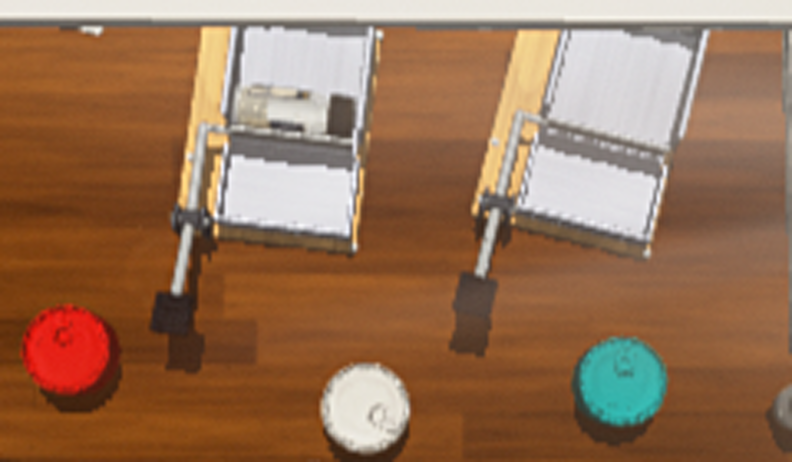

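Pixels in the top image: the left dispenser has its jar at (290,153), behind the gate, and its pad at (253,214). The right dispenser's chute (385,150) is empty and its pad is at (344,209). The enlarged crop confirms that the left one is loaded. Its pad measures (0.463, 0.241, 0.090), and z agrees with the given 90 mm. The red tin is about 90 mm to the left of the pad.

```bash
python3 -m creep '[[[-226,196,25],[0,0,22]],[[-226,196,25],[0,0,22]],[[-226,196,25],[0,0,22]],[[-226,196,25],[0,0,22]],[[-226,196,25],[0,0,22]]]' 0 20
cat > d.py <<'E'
import sys
from h import *
from scipy.spatial.transform import Rotation as R
o=ctrl.get_obs();r=R.from_quat(o["tool_rot"])
t=np.array(list(map(float,sys.argv[1:4])))
print("delta mm",np.round(r.inv().apply(t-o["tool_pos"])*1000,1),"yaw y-axis",r.apply([0,1,0]).round(3),"z",r.apply([0,0,1]).round(3),o["joint_pos"].round(2),"nose",ctrl.nose_length)
E
python3 d.py 0.45 -0.25 0.25; python3 d.py 0.462 0.24 0.19
python3 - <<'E'
import numpy as np
W=np.load("top.npy");print(W[123,[200,300,400,480]],W[60,300])
E
```

```text
t: 1.32
tool_pos: [0.3334, -0.4105, 0.2674]
tool_rot: [0.073, 0.997, -0.0, 0.0]
wrist_force: [1.2, 0.6, -0.4]
width: 0.0433
grip_force: 0.0
delta mm [-92.  175.7  17.4] yaw y-axis [ 0.145  0.989 -0.   ] z [ 0.001 -0.    -1.   ] [-0.52  0.14 -0.35  0.   -1.09 -1.2 ] nose 0.0656
delta mm [-32.7 662.3  77.2] yaw y-axis [ 0.145  0.989 -0.   ] z [ 0.001 -0.    -1.   ] [-0.52  0.14 -0.35  0.   -1.09 -1.2 ] nose 0.0656
[[ 0.59627288  0.28181569  0.52993916]
 [ 0.59708887  0.09425399  0.52897519]
 [ 0.59720899 -0.09299242  0.53040353]
 [ 0.59776998 -0.2426931   0.52994491]] [0.54979736 0.08042213 0.92360518]
```

```bash
python3 -m creep '[[[-60,300,10],[0,0,0]],[[-60,300,10],[0,0,0]],[[-60,300,10],[0,0,0]],[[-60,300,10],[0,0,0]],[[-60,300,10],[0,0,0]]]' 0
python3 d.py 0.462 0.24 0.19
```

```text
t: 1.95
tool_pos: [0.436, -0.1221, 0.2577]
tool_rot: [0.073, 0.997, 0.0, 0.001]
wrist_force: [1.0, 0.2, 0.2]
width: 0.0006
grip_force: 0.0
delta mm [ 26.9 362.   67.7] yaw y-axis [0.145 0.989 0.   ] z [ 0.001  0.    -1.   ] [ 0.16  0.01 -0.51  0.   -1.05 -1.88] nose 0.0656
```

```bash
python3 -m creep '[[[27,362,68],[0,0,0]],[[27,362,68],[0,0,0]],[[27,362,68],[0,0,0]],[[27,362,68],[0,0,0]],[[27,362,68],[0,0,0]]]' 0
python3 -m creep '[[[4,60,13],[0,0,0]],[[4,60,13],[0,0,0]]]' 0
python3 d.py 0.462 0.24 0.170
python3 - <<'E'
from h import *
c=ctrl.read_camera("wrist");cv2.imwrite("pics/w1.png",c["img"][...,::-1])
W=pts(c);S=W;m=(abs(S[...,0]-.463)<.03)&(abs(S[...,1]-.241)<.03)&(S[...,2]>.078)&(S[...,2]<.105)
print(m.sum(),np.median(S[m],0),S[m].min(0),S[m].max(0))
E
```

```text
t: 2.58
tool_pos: [0.4574, 0.1845, 0.1998]
tool_rot: [0.073, 0.997, 0.0, 0.001]
wrist_force: [1.4, -0.8, 0.3]
width: 0.0005
grip_force: 0.0
t: 2.82
tool_pos: [0.4624, 0.2456, 0.1855]
tool_rot: [0.071, 0.997, -0.0, -0.0]
wrist_force: [0.3, 0.0, -0.7]
width: 0.0004
grip_force: 0.0
delta mm [-0.4 -5.6 15.5] yaw y-axis [ 0.142  0.99  -0.001] z [-0.    -0.001 -1.   ] [ 0.86  0.21 -0.46  0.   -0.9  -2.58] nose 0.0656
1683 [0.45495934 0.24171876 0.09148451] [0.44537425 0.2239217  0.07828651] [0.48816184 0.25741968 0.09501084]
```

View pics/w1.png

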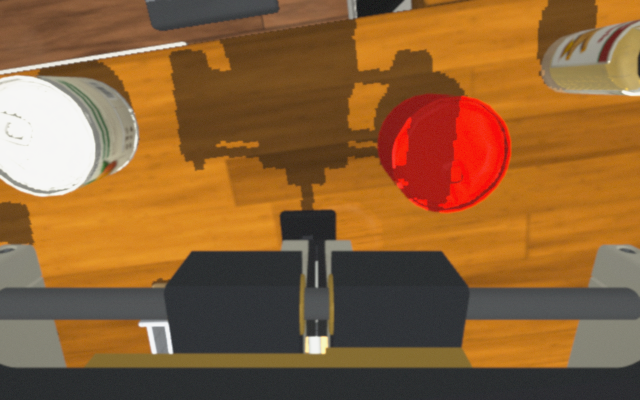

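The wrist view shows the fingertips centred over the black pad (308,225), with the red tin (445,150) clear to the side. Next I press in stages.

```bash
python3 -m creep '[[[0,-3,15],[0,0,0]],[[0,-3,30],[0,0,0]],[[2,-3,42],[0,0,0]],[[4,-3,54],[0,0,0]],[[6,-3,64],[0,0,0]]]' 0
python3 -m creep '[[[0,0,4],[0,0,0]],[[1,0,7],[0,0,0]],[[1,0,7],[0,0,0]]]' 0
python3 d.py 0.455 0.242 0.111
```

```text
t: 3.5
tool_pos: [0.4561, 0.2398, 0.122]
tool_rot: [0.073, 0.997, -0.0, 0.0]
wrist_force: [1.3, -1.0, 2.7]
width: 0.0005
grip_force: 1.3
t: 3.88
tool_pos: [0.4552, 0.2405, 0.1158]
tool_rot: [0.073, 0.997, 0.0, 0.0]
wrist_force: [1.0, -1.2, 2.3]
width: 0.0004
grip_force: 1.3
delta mm [0.4 1.5 4.8] yaw y-axis [0.145 0.989 0.001] z [ 0.001  0.001 -1.   ] [ 0.87  0.29 -0.56  0.   -0.72 -2.58] nose 0.0656
```

```bash
python3 -m creep '[[[0,0,2],[0,0,0]],[[0,0,2],[0,0,0]],[[0,0,2],[0,0,0]],[[0,0,2],[0,0,0]],[[0,0,2],[0,0,0]]]' 0
python3 -m creep '[[[0,0,0],[0,0,0]],[[0,0,0],[0,0,0]],[[0,0,0],[0,0,0]],[[0,0,0],[0,0,0]],[[0,0,0],[0,0,0]]]' 0
python3 - <<'E'
from h import *
A=[]
for n in("scene","top"):
    c=ctrl.read_camera(n);W=pts(c)
    for r in ctrl.find_in("jar",n)[:3]:
        u,v=map(int,r["rect"][:2]);print(n,round(r["p"],2),np.round(r["rect"]),np.round(W[v,u],3))
    b=c["img"][...,::-1];b=b[170:280,200:360] if n=="scene" else b[120:230,220:380]
    A.append(cv2.resize(b,None,fx=2.5,fy=2.5,interpolation=cv2.INTER_CUBIC))
cv2.imwrite("pics/p2.png",np.hstack(A))
E
```

```text
t: 4.5
tool_pos: [0.4551, 0.2404, 0.1138]
tool_rot: [0.073, 0.997, 0.0, 0.0]
wrist_force: [0.8, 0.2, 3.0]
width: 0.0001
grip_force: 1.3
t: 5.12
tool_pos: [0.455, 0.2403, 0.1137]
tool_rot: [0.073, 0.997, 0.0, 0.0]
wrist_force: [2.2, 0.9, 2.5]
width: 0.0003
grip_force: 1.4
top 0.89 [284. 180.  39.  14.] [0.57  0.156 0.054]
```

View pics/p2.png

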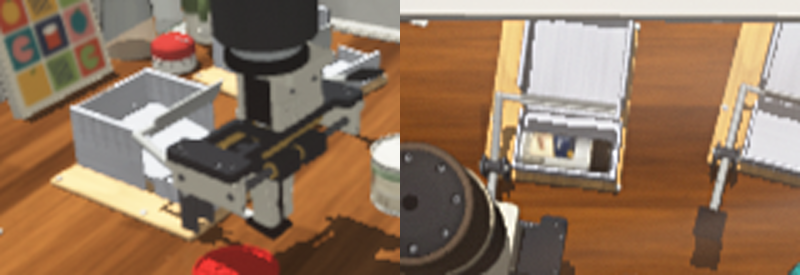

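The jar now shows in the tray at top-image pixel (284,180). Its top is at z 0.054, which matches the expected 33+20.5 mm. The gate is up. Now I release the pad gently.

```bash
python3 -m creep '[[[0,0,-8],[0,0,0]],[[-2,0,-18],[0,0,0]],[[-4,0,-30],[0,0,0]],[[-6,0,-42],[0,0,0]],[[-6,0,-54],[0,0,0]]]' 0
python3 -m creep '[[[0,0,-30],[0,0,0]],[[0,0,-70],[0,0,0]],[[0,-40,-100],[0,0,0]],[[0,-40,-100],[0,0,0]],[[0,-40,-100],[0,0,0]]]' 0
python3 - <<'E'
from h import *
A=[]
for n in("scene","top"):
    c=ctrl.read_camera(n);W=pts(c)
    for t in("jar","fruit_tin","salt","other_jar"):
      for r in ctrl.find_in(t,n)[:3]:
        u,v=map(int,r["rect"][:2]);print(n,t,round(r["p"],2),np.round(r["rect"]),np.round(W[v,u],3))
    b=c["img"][...,::-1];b=b[170:280,200:360] if n=="scene" else b[120:230,220:380]
    A.append(cv2.resize(b,None,fx=2.5,fy=2.5,interpolation=cv2.INTER_CUBIC))
cv2.imwrite("pics/p3.png",np.hstack(A))
E
```

```text
t: 5.95
tool_pos: [0.461, 0.2391, 0.1685]
tool_rot: [0.073, 0.997, 0.0, 0.0]
wrist_force: [0.2, 0.1, -0.3]
width: 0.0004
grip_force: 0.0
t: 6.58
tool_pos: [0.4548, 0.1995, 0.2677]
tool_rot: [0.073, 0.997, 0.0, -0.0]
wrist_force: [0.9, -0.1, -0.4]
width: 0.0004
grip_force: 0.0
scene jar 0.67 [292. 232.  34.  19.] [0.557 0.156 0.047]
scene fruit_tin 0.88 [295. 289.  35.  44.] [0.415 0.367 0.054]
scene fruit_tin 0.83 [382. 210.  24.  26.] [ 0.406 -0.108  0.029]
scene fruit_tin 0.63 [282. 230.  61.  35.] [0.616 0.117 0.021]
scene salt 0.87 [408. 185.  10.  29.] [ 0.386 -0.282  0.048]
scene other_jar 0.72 [283. 319.  24.  59.] [0.383 0.46  0.063]
top fruit_tin 0.87 [311. 245.  25.  25.] [0.382 0.078 0.058]
top fruit_tin 0.81 [387. 235.  33.  30.] [ 0.414 -0.137  0.047]
top salt 0.47 [443. 244.  21.  11.] [ 0.388 -0.283  0.082]
top other_jar 0.72 [284. 168.  48.  14.] [0.613 0.162 0.01 ]
```

View pics/p3.png

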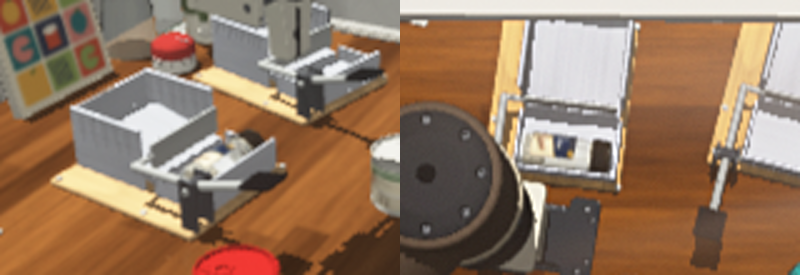

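The picture shows the jar in the tray, the gate shut, the pad up and the other objects where they were. The gripper is clear of everything.

```bash
python3 -c "from rig import ctrl; print(ctrl.sign_off())"
```

```text
the job is handed in; nothing more can be done
None
```

The jar rolled out of the loaded (left) dispenser into its tray, the pad is back up with the gate shut, nothing else was moved, and I handed the job in at about 6.7 s.

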